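Unstack the lids and close the jars

ROBOT

A 6-joint arm with a two-finger parallel gripper is mounted at the origin on a cart in front of the work surface, level with it; the furniture and walls round the work are solid. World frame = base frame: x ahead of the robot, y to its left, z up, the work surface at z = 0. Lengths are in mm, angles in rad, forces in N, time in s.
With the tool pointing down it reaches from about 300 to 775 mm from the base axis. Payload 14.6 kg.
Tool frame: the origin (TCP) lies at the very end of the fingers, on their centre line; the grasp point (between the pads) lies 19 mm behind it; z points along the fingers, y is the line along which they close (so a half turn about z gives the same grasp; the last joint's range is limited). The gripper opens to 94 mm and grips with 3 to 60 N. Pads are 16 mm wide; open, the fingers measure 119 mm over their backs; the gripper's body (75 mm by 177 mm) begins 78 mm behind the grasp point.
Start: joints at [1.209, 0.3, 1.521, -0, 1.321, -0.067], TCP at [159.799, 526.263, 172.746] pointing down, gripper open.
Joint ranges: [-3.03, 3.03], [-0.79, 2.21], [0.23, 2.52], [-1.04, 4.18], [0, 3.07], [-2.55, 2.55]. Speed limits (rad/s): [2.22, 2.22, 2.57, 3.14, 3.14, 3.14].

INTERFACE

Orientations are given as a unit quaternion [x, y, z, w].
In Python, from bench import monitor, cams, workorder gives the robot as it stands. The module is installed in compiled form; this text tells all that it offers.
- The arm moves only by the tool step_arm, never from a script. Its argument "motion" is a list of rows, each a list of 7 numbers: the turn, a rotation vector about the tool's x, y, z normalised to -1 to 1, where 1 is 180 degrees, then the shift along the tool's x, y, z normalised to -1 to 1, where 1 is 0.15 m, then the opening, from 0 (shut) to 1 (fully open). In form: [[wx, wy, wz, x, y, z, grip], ...]. A call has 1 to 20 rows; each row shifts and turns the commanded pose from where the row before left it, along the tool's axes as they then stand; what a row does not reach is not made up. A row lasts 1/8 s, in which the tool goes at most 62.5 mm and 10.7 degrees, less where a joint would pass 70% of its speed; a pose out of reach is approached as far as the arm can. A call with a number of a shift or a turn outside -1 to 1 is refused whole. A call with a gripper value outside its range is refused whole. The fingers move at their own pace and stop on an object; "newtons" is the grip in N (left out, the last holds). Time passes only in rows, so rows that do not move let the fingers close. It gives the time, the measured TCP pose, the force, the opening and the grip force at its end, in the units of the state.
- monitor.get_state(): the state, without advancing time (a new reading comes with each control period).
- cams.read_camera(name): name is "scene" or "top" or "wrist"; returns the picture (384x512x3 uint8, blue, green, red); there is no depth.
- cams.calibration(name): a dict with "K" (3x3 intrinsics, pixels), "R" (3x3) and "t" (3): a world point X has camera coordinates R X + t. Camera axes: x right, y down, z forward; pixel columns grow to the right and rows downward; lengths in mm; the calibration is good to about 2 mm. A picture is of the moment at which its call begins: read the wrist's pose just before it. calibration takes no time and is no camera call; for the wrist camera it gives the pose at the moment of the call.
- workorder.sign_off(): hands the job in; it is judged then, once.
The state is a dict: "time": time; "joint_positions": joint angles; "dq": joint speeds; "tau": joint torques, N m; "ee_pos": TCP position; "tcp_rot": TCP orientation; "force": force on the tool from outside, world axes, zero at the start; "wrist_torque": the same for the moment, N m; "gripper_width": opening from 0.0 (shut) to 1.0 (fully open); "grasp_force": force on a finger pad.
Only numpy, scipy, OpenCV 4.12 (cv2) and the standard library are available. Lean on these libraries where they do the work, as an engineer would, in place of code of your own. Each camera call takes 0.05 s, during which the arm holds its last target. There are 200 camera calls.

TASK

The four wooden lids have been left in a pile: take the pile apart and lay each lid on the white jar of its own width, flat on the rim and well centred. Set each lid down gently instead of dropping it, leave the jars standing where they are, and do not disturb the salt shaker and the wooden stamp among them.

Things in the scene. Friction and masses are not known exactly. Their poses are not given: they have to be found in the camera images.
- jar_small: the smallest of four plain white straight-sided round jars without lids: 38 mm outside diameter, 56 mm tall, wall 5 mm, open flat-rimmed mouth; loose, standing upright on the worktop. Origin: centre of its underside, z up, so its rim is at z = 56 mm in its own frame
- jar_medium: the second smallest of four plain white straight-sided round jars without lids: 48 mm outside diameter, 72 mm tall, wall 5 mm, open flat-rimmed mouth; loose, standing upright on the worktop. Origin: centre of its underside, z up, so its rim is at z = 72 mm in its own frame
- jar_large: the second largest of four plain white straight-sided round jars without lids: 58 mm outside diameter, 88 mm tall, wall 5 mm, open flat-rimmed mouth; loose, standing upright on the worktop. Origin: centre of its underside, z up, so its rim is at z = 88 mm in its own frame
- jar_largest: the largest of four plain white straight-sided round jars without lids: 68 mm outside diameter, 104 mm tall, wall 5 mm, open flat-rimmed mouth; loose, standing upright on the worktop. Origin: centre of its underside, z up, so its rim is at z = 104 mm in its own frame
- lid_small: the smallest of four flat round pale wooden lids: plain disc, 38 mm diameter, 22 mm thick, with a thin grey line round its edge; it is as wide as the outside of the jar it belongs to (38 mm) and simply lies on that jar's rim, with no lip or plug. Starts at the top of the pile. Origin: centre of its underside, z up
- lid_medium: the second smallest of four flat round pale wooden lids: plain disc, 48 mm diameter, 22 mm thick, with a thin grey line round its edge; it is as wide as the outside of the jar it belongs to (48 mm) and simply lies on that jar's rim, with no lip or plug. Starts at the second from the top of the pile. Origin: centre of its underside, z up
- lid_large: the second largest of four flat round pale wooden lids: plain disc, 58 mm diameter, 22 mm thick, with a thin grey line round its edge; it is as wide as the outside of the jar it belongs to (58 mm) and simply lies on that jar's rim, with no lip or plug. Starts at the third from the top of the pile. Origin: centre of its underside, z up
- lid_largest: the largest of four flat round pale wooden lids: plain disc, 68 mm diameter, 22 mm thick, with a thin grey line round its edge; it is as wide as the outside of the jar it belongs to (68 mm) and simply lies on that jar's rim, with no lip or plug. Starts at the bottom of the pile, on the worktop. Origin: centre of its underside, z up
- shaker: bystander: salt shaker of glass with a grey top, 44 mm diameter, 90 mm tall, loose, upright; origin at the centre of its underside, z up. (The place: a wall shelf hangs over the back left of the worktop, at x over 0.63 m and y over 0.08 m, its underside 0.59 m above the worktop; swing the raised arm past it drawn in.)
- stamp: bystander: dark turned wooden stamp, base 60 mm diameter with a narrower knob, 66 mm tall, loose, upright; origin at the centre of its underside, z up
There are look-alikes about, which are no part of the job. Leave any black or green look-alike of the lid_largest alone.

How it is judged:
By the outcome, as a careful person would: the job done as asked, in the order asked, and still so for the second after the job is handed in, with the robot touching nothing.
It also fails if it takes over 125 s, if anything falls off the work surface, if the arm or the gripper's body presses on something with over 40 N, if the wrist force passes 120 N, or if a joint passes its speed limit or range.

## Working session

There is one attempt and no reset: what is moved stays moved. The work goes in short steps, Python scripts to look and compute and a tool call to move; the robot and the scene stay as the last step left them, time stands still between calls to the robot, and variables do not carry over. Pictures are saved under pics/ and viewed, at most 14 in all, crops included, and the job is handed in when it is done.

Besides the shell and the picture viewer there is one more tool, called after "Request:" as name(argument=value, ...), one argument or row to a line, values as JSON. step_arm: Moves the arm, as the interface text tells. Scaled input: -1 to 1 covers 0.15 m each way for a shift and 180 degrees each way for a turn. Its arguments: {"type":"object","properties":{"motion":{"type":"array","items":{"type":"array","items":{"type":"number"}}},"newtons":{"type":"number"}},"required":["motion"]}

```bash
mkdir -p pics; python3 - <<'E'
from bench import monitor, cams
import cv2, numpy as np
print(monitor.get_state())
for n in ["scene","top"]:
    im=cams.read_camera(n); cv2.imwrite(f"pics/{n}0.png",im)
    c=cams.calibration(n); print(n,c["K"].tolist(),c["R"].round(4).tolist(),c["t"].round(1).tolist())
E
```

```text
{'time': 0.0, 'joint_positions': array([ 1.20940247e+00,  3.00450997e-01,  1.52155929e+00,  1.81747482e-05,
        1.32068678e+00, -6.65810048e-02]), 'dq': array([ 0.00057185,  0.00078956, -0.00095047, -0.00117025,  0.00073882,
        0.00183286]), 'tau': array([ 1.68177059e-03, -5.31803441e+01, -3.52744889e+01,  7.08556990e-02,
        2.43146508e-02, -1.10098938e-04]), 'ee_pos': array([159.69484505, 526.00691199, 172.20659273]), 'tcp_rot': array([ 1.46875390e-01,  9.89154849e-01, -5.37740736e-04, -1.25867763e-04]), 'force': array([ 0.08180605, -0.22787071, -0.19720319]), 'wrist_torque': array([-0.00807713,  0.02958181,  0.00810785]), 'grasp_force': 0.0, 'gripper_width': 0.9991660417903345}
scene [[383.8494635110145, 0.0, 246.8461549411343], [0.0, 383.8494635110145, 197.48705862793602], [0.0, 0.0, 1.0]] [[0.6591, -0.752, 0.0081], [-0.3255, -0.2949, -0.8984], [0.678, 0.5895, -0.4392]] [-389.2, 208.2, 794.7]
top [[397.11606505308345, 0.0, 255.87817597776848], [0.0, 397.11606505308345, 192.62588160325214], [0.0, 0.0, 1.0]] [[0.0236, -0.9997, -0.0089], [-0.9817, -0.0215, -0.1893], [0.189, 0.0132, -0.9819]] [-72.5, 498.2, 1174.0]
```

View pics/top0.png

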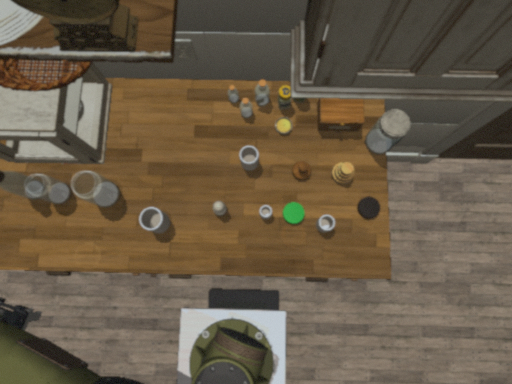

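View pics/scene0.png

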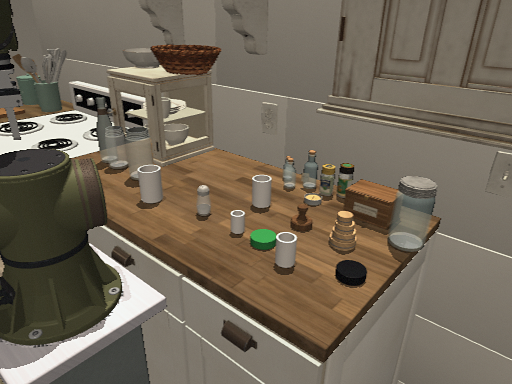

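Top view: the pile is at (344,173) px. The jars are at (152,219) largest, (249,157) large, (327,223) medium and (266,211) small. The shaker is at (219,208), the stamp at (301,170), and the green and black look-alikes at (293,212) and (368,207). The scene view agrees.

```bash
cat > h.py <<'E'
from bench import monitor, cams
import cv2, numpy as np
def ray(c,uv,z):
    K,R,t=(np.array(c[k]) for k in "KRt"); d=R.T@np.linalg.inv(K)@np.array([*uv,1.]); o=-R.T@t
    return o+d*(z-o[2])/d[2]
def proj(c,X):
    p=c["K"]@(c["R"]@np.array(X,float)+c["t"]); return p[:2]/p[2]
def st():
    s=monitor.get_state(); q=s["tcp_rot"]
    from scipy.spatial.transform import Rotation as Ro
    R=Ro.from_quat(q).as_matrix(); return s,s["ee_pos"],R
E
python3 - <<'E'
from h import *
c=cams.calibration("top"); 
for n,uv,z in [("largest",(152,219),104),("large",(249,152),88),("medium",(327,220),72),("small",(266,210),56),("lidS",(344,168),88),("lidL",(343,176),15),("green",(293,213),22),("black",(368,208),22),("stamp",(301,170),60),("shaker",(219,208),85),("glass top",(395,123),170),("glassbase",(378,145),0),("box",(340,128),0)]:
    print(n,ray(c,uv,z).round(0))
c=cams.calibration("scene")
for n,uv,z in [("largest",(149,168),104),("large",(262,178),88),("medium",(286,236),72),("small",(237,212),56),("lidS",(345,214),88),("lidL",(343,242),11),("glass base",(405,241),0)]:
    print(n,ray(c,uv,z).round(0))
c=cams.calibration("wrist"); s,p,R=st()
print("cam in tool",(R.T@(-np.array(c["R"]).T@c["t"]-p)).round(1)); print((np.array(c["R"])@R).round(3),c["K"])
E
```

```text
largest [404. 237. 104.]
large [617. -38.  88.]
medium [ 417. -274.   72.]
small [445. -93.  56.]
lidS [ 573. -324.   88.]
lidL [ 566. -336.   15.]
green [ 443. -178.   22.]
black [ 463. -410.   22.]
stamp [ 571. -198.   60.]
shaker [444.  46.  85.]
glass top [ 687. -454.  170.]
glassbase [ 676. -455.    0.]
box [ 732. -332.    0.]
largest [411. 240. 104.]
large [612. -40.  88.]
medium [ 415. -273.   72.]
small [448. -90.  56.]
lidS [ 575. -335.   88.]
lidL [ 571. -342.   11.]
glass base [ 701. -453.    0.]
cam in tool [  66.1   -1.  -213. ]
[[-0.     1.     0.001]
 [-0.972 -0.    -0.234]
 [-0.234 -0.001  0.972]] [[290.97307297   0.         255.73118594]
 [  0.         290.97307297 192.50601424]
 [  0.           0.           1.        ]]
```

Request:
step_arm(
  motion=[
    [0, 0, 0, 0, 0, -0.3, 1],
    [0, 0, 0, 0, 0, -0.3, 1],
    [0, 0, 0, 0, 0, -0.25, 1],
  ],
)

```text
time: 0.48
ee_pos: [159.7, 526.2, 301.8]
tcp_rot: [0.147, 0.989, 0.0, 0.0]
force: [-0.9, -0.9, -0.5]
gripper_width: 1.003
grasp_force: 0.0
```

Request:
step_arm(
  motion=[
    [0, 0, 0, -0.2675, -0.169, 0, 1],
    [0, 0, 0, -0.2675, -0.169, 0, 1],
    [0, 0, 0, -0.2675, -0.169, 0, 1],
    [0, 0, 0, -0.2675, -0.169, 0, 1],
    [0, 0, 0, -0.2675, -0.169, 0, 1],
    [0, 0, 0, -0.2675, -0.169, 0, 1],
    [0, 0, 0, -0.2675, -0.169, 0, 1],
    [0, 0, 0, -0.2675, -0.169, 0, 1],
    [0, 0, 0.0508, 0, 0, 0.05, 1],
    [0, 0, 0.0508, 0, 0, 0.06, 1],
    [0, 0, 0.0508, 0, 0, 0.06, 1],
    [0, 0, 0.0508, 0, 0, 0.06, 1],
    [0, 0, 0.0508, 0, 0, 0.06, 1],
    [0, 0, 0.0508, 0, 0, 0.06, 1],
    [0, 0, 0.0508, 0, 0, 0.06, 1],
    [0, 0, 0.0508, 0, 0, 0.04, 1],
    [0, 0, 0, 0, 0, 0, 1],
    [0, 0, 0, 0, 0, 0, 1],
  ],
)

```text
time: 2.72
ee_pos: [408.1, 239.0, 232.9]
tcp_rot: [0.706, 0.708, 0.0, 0.0]
force: [-0.6, -0.4, -0.3]
gripper_width: 1.002
grasp_force: 0.0
```

```bash
python3 - <<'E'
from h import *
s,p,R=st(); print(s["time"],p.round(1)); print(R.round(4))
c=cams.calibration("wrist"); im=cams.read_camera("wrist"); cv2.imwrite("pics/w1.png",im)
print(proj(c,(408,238,104)))
E
```

```text
2.725 [408.1 239.  232.9]
[[-2.9e-03  1.0e+00  1.0e-04]
 [ 1.0e+00  2.9e-03  0.0e+00]
 [ 0.0e+00  1.0e-04 -1.0e+00]]
[254.86279966 180.00407556]
```

View pics/w1.png

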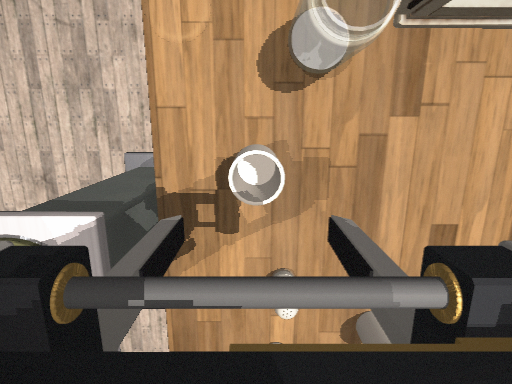

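The wrist view shows the largest jar's rim ring centred near (257,177), a glass jar at upper right near (330,40), and the shaker between the fingers at (285,285).

```bash
cat >> h.py <<'E'
def shot(name):
    c=cams.calibration("wrist"); im=cams.read_camera("wrist"); cv2.imwrite(f"pics/{name}.png",im); return c,im
def rim(im,c,X,dia,thr=205,sat=40):
    """white blob round the projected guess X (rim centre); fit circle to outer hull"""
    hsv=cv2.cvtColor(im,cv2.COLOR_BGR2HSV); m=((hsv[...,2]>thr)&(hsv[...,1]<sat)).astype(np.uint8)
    u=proj(c,X); depth=(c["R"]@np.array(X,float)+c["t"])[2]; r=dia/2*c["K"][0][0]/depth
    yy,xx=np.indices(m.shape); m[np.hypot(xx-u[0],yy-u[1])>r+9]=0
    n,l,s,_=cv2.connectedComponentsWithStats(m); k=1+np.argmax(s[1:,4])
    cn=max(cv2.findContours((l==k).astype(np.uint8),0,cv2.CHAIN_APPROX_NONE)[0],key=len)
    e=cv2.fitEllipse(cv2.convexHull(cn)); 
    P=ray(c,e[0],X[2]); print("px",np.round(e[0],1),"axes",np.round(e[1],1),"expect",round(2*r,1),"world",P.round(1)); return P
E
python3 - <<'E'
from h import *
c=cams.calibration("wrist"); im=cv2.imread("pics/w1.png")
for t in (190,205,220,235): rim(im,c,(408,238,104),68,t)
h=cv2.cvtColor(im,cv2.COLOR_BGR2HSV); print(h[140:215:2,257,2])
E
```

```text
px [256.3 177. ] axes [54.4 56.7] expect 56.8 world [409.7 241.7 104. ]
px [256.1 177.2] axes [54.8 56.3] expect 56.8 world [409.5 241.4 104. ]
px [256.1 177.2] axes [54.7 56.2] expect 56.8 world [409.5 241.4 104. ]
px [256.  177.3] axes [54.8 55.9] expect 56.8 world [409.4 241.3 104. ]
[188 188 167 163 163 247 254 168 188 189 192 186 187 186 186 188 187 187
 227 224 224 227 189 137 160 159 156 157 156 126 127 193 182 202 201 204
 201 204]
```

Request:
step_arm(
  motion=[
    [0, 0, 0, -0.267, 0.197, 0.014, 1],
    [0, 0, 0, -0.267, 0.197, 0.014, 1],
    [0, 0, 0, -0.267, 0.197, 0.014, 1],
    [0, 0, 0, -0.267, 0.197, 0.014, 1],
    [0, 0, 0, -0.267, 0.197, 0.014, 1],
    [0, 0, 0, -0.267, 0.197, 0.014, 1],
    [0, 0, 0, -0.267, 0.197, 0.014, 1],
    [0, 0, 0, 0, 0, 0, 1],
    [0, 0, 0, 0, 0, 0, 1],
  ],
)

```text
time: 3.9
ee_pos: [614.4, -41.2, 218.0]
tcp_rot: [0.707, 0.707, -0.0, -0.0]
force: [0.1, -0.4, 0.1]
gripper_width: 0.996
grasp_force: 0.0
```

```bash
python3 - <<'E'
from h import *
s,p,R=st(); print(s["time"],p.round(1)); c,im=shot("w2")
rim(im,c,(614,-39,88),58)
E
```

```text
3.9 [614.4 -41.2 218. ]
px [253.6 175.8] axes [46.4 47.8] expect 48.4 world [612.9 -37.2  88. ]
```

Request:
step_arm(
  motion=[
    [0, 0, 0, -0.055, -0.187, 0.035, 1],
    [0, 0, 0, -0.055, -0.187, 0.035, 1],
    [0, 0, 0, -0.055, -0.187, 0.035, 1],
    [0, 0, 0, -0.055, -0.187, 0.035, 1],
    [0, 0, 0, -0.055, -0.187, 0.035, 1],
    [0, 0, 0, -0.055, -0.187, 0.035, 1],
    [0, 0, 0, 0, 0, 0, 1],
    [0, 0, 0, 0, 0, 0, 1],
  ],
)

```text
time: 4.95
ee_pos: [446.9, -90.4, 187.2]
tcp_rot: [0.707, 0.707, 0.0, 0.001]
force: [0.3, 0.5, 0.4]
gripper_width: 0.999
grasp_force: 0.0
```

```bash
python3 - <<'E'
from h import *
s,p,R=st(); print(s["time"],p.round(1)); c,im=shot("w3")
rim(im,c,(447,-91,56),38)
E
```

```text
4.95 [446.9 -90.4 187.2]
px [253.9 180.3] axes [29.8 31. ] expect 31.6 world [445.8 -92.2  56. ]
```

Request:
step_arm(
  motion=[
    [0, 0, 0, -0.304, -0.05, -0.027, 1],
    [0, 0, 0, -0.304, -0.05, -0.027, 1],
    [0, 0, 0, -0.304, -0.05, -0.027, 1],
    [0, 0, 0, -0.304, -0.05, -0.027, 1],
    [0, 0, 0, 0, 0, 0, 1],
    [0, 0, 0, 0, 0, 0, 1],
  ],
)

```text
time: 5.75
ee_pos: [416.6, -272.7, 202.5]
tcp_rot: [0.707, 0.707, 0.0, -0.0]
force: [0.4, -0.0, -0.8]
gripper_width: 0.998
grasp_force: 0.0
```

```bash
python3 - <<'E'
from h import *
s,p,R=st(); print(s["time"],p.round(1)); c,im=shot("w4")
rim(im,c,(416,-273,72),48)
E
```

```text
5.75 [ 416.6 -272.7  202.5]
px [252.6 180. ] axes [38.  39.2] expect 40.0 world [ 413.7 -274.    72. ]
```

Request:
step_arm(
  motion=[
    [0, 0, 0, -0.098, 0.262, -0.03, 1],
    [0, 0, 0, -0.098, 0.262, -0.03, 1],
    [0, 0, 0, -0.098, 0.262, -0.03, 1],
    [0, 0, 0, -0.098, 0.262, -0.03, 1],
    [0, 0, 0, 0, 0, 0, 1],
    [0, 0, 0, 0, 0, 0, 1],
  ],
)

```text
time: 6.55
ee_pos: [573.3, -331.1, 220.5]
tcp_rot: [0.707, 0.707, -0.0, -0.0]
force: [-0.9, 0.6, 0.4]
gripper_width: 1.0
grasp_force: 0.0
```

```bash
python3 - <<'E'
from h import *
s,p,R=st(); print(s["time"],p.round(1)); c,im=shot("w5")
print(proj(c,(573,-332,88)))
E
```

```text
6.55 [ 573.3 -331.1  220.5]
[254.74181034 179.41065894]
```

View pics/w5.png

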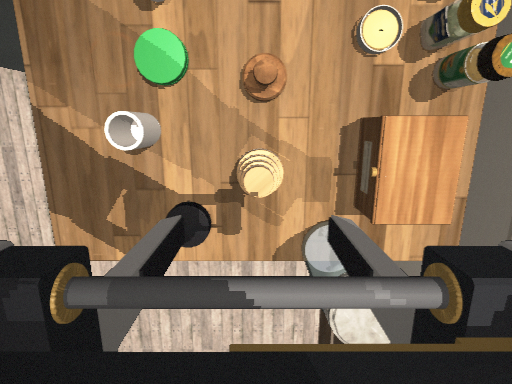

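```bash
python3 - <<'E'
from h import *
c=cams.calibration("wrist"); im=cv2.imread("pics/w5.png")
print("glass base",ray(c,(323,248),0).round(0),"radius px 20->",20*440/291, "glass mid edge", ray(c,(303,250),0).round(0))
print("box left",ray(c,(380,190),60).round(0), ray(c,(362,190),0).round(0))
cv2.imwrite("pics/w5c.png",cv2.resize(im[140:205,225:295],None,fx=8,fy=8,interpolation=cv2.INTER_NEAREST))
E
```

```text
glass base [ 682. -462.    0.] radius px 20-> 30.240549828178693 glass mid edge [ 650. -465.    0.]
box left [ 738. -352.   60.] [ 737. -366.    0.]
```

View pics/w5c.png

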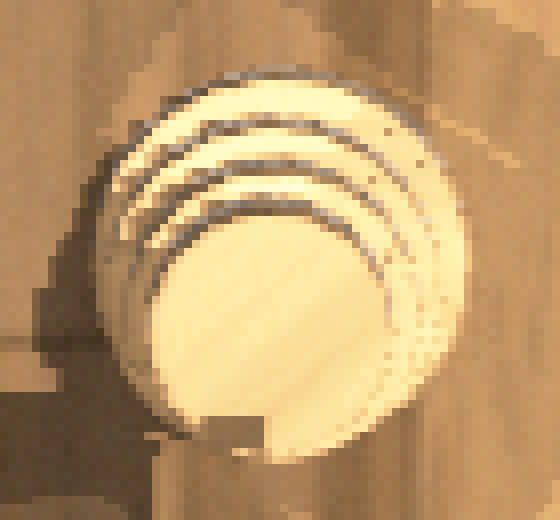

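The crop shows the small lid as a clean disc centred at about (259,182) px, 30 px wide, with the three wider lids as steps beneath it.

```bash
python3 - <<'E'
from h import *
c=cams.calibration("wrist"); s,p,R=st()
P=ray(c,(258.7,181.9),88); print(P.round(1),p.round(1)); d=np.array([P[0],P[1],69.5])-p; print("tool mm",(R.T@d).round(1),(R.T@d/150).round(4))
E
```

```text
[ 577.6 -335.4   88. ] [ 573.  -331.3  221. ]
tool mm [ -4.1   4.6 151.5] [-0.0275  0.0305  1.0099]
```

Request:
step_arm(
  motion=[
    [0, 0, 0, -0.0275, 0.0305, 0.2, 1],
    [0, 0, 0, 0, 0, 0.25, 1],
    [0, 0, 0, 0, 0, 0.25, 1],
    [0, 0, 0, 0, 0, 0.2, 1],
    [0, 0, 0, 0, 0, 0.1, 1],
    [0, 0, 0, 0, 0, 0, 0.6],
    [0, 0, 0, 0, 0, 0, 0.55],
    [0, 0, 0, 0, 0, 0, 0.5],
    [0, 0, 0, 0, 0, 0, 0.46],
    [0, 0, 0, 0, 0, 0, 0.43],
    [0, 0, 0, 0, 0, 0, 0.4],
    [0, 0, 0, 0, 0, 0, 0.36],
    [0, 0, 0, 0, 0, 0, 0.34],
    [0, 0, 0, 0, 0, 0, 0.34],
  ],
  newtons=8,
)

```text
time: 8.35
ee_pos: [577.9, -336.3, 70.7]
tcp_rot: [0.707, 0.707, 0.0, -0.0]
force: [-1.4, -0.9, 0.1]
gripper_width: 0.345
grasp_force: 0.0
```

```bash
python3 - <<'E'
from h import *
s,p,R=st(); print(s["time"],p.round(1),s["gripper_width"],s["grasp_force"],s["force"].round(1)); c,im=shot("w6")
print(proj(c,(577.6,-335.4,88)))
cv2.imwrite("pics/w6c.png",cv2.resize(im[100:340,130:380],None,fx=2.4,fy=2.4))
E
```

```text
8.35 [ 577.9 -336.3   70.7] 0.3448273395541214 0.0 [-1.4 -0.9  0.1]
[253.95949936 217.16934139]
```

View pics/w6c.png

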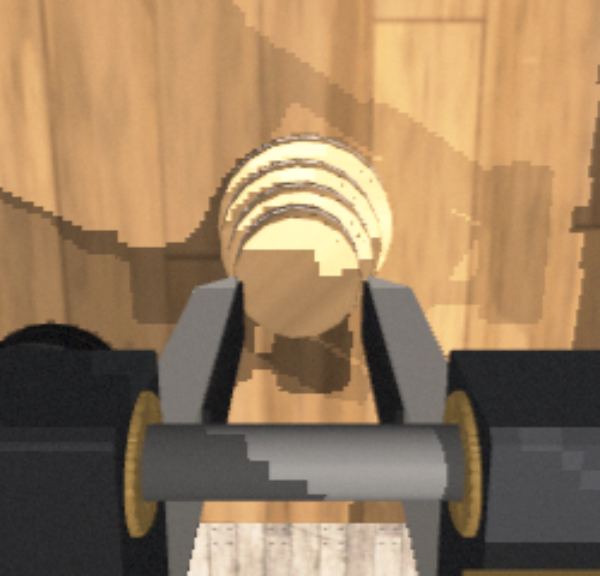

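The picture shows the fingers beside the small lid, but there is no grip force: the lid spans about (232–362, 215–335) in the crop. I'll project the finger geometry to see where the pads really are.

```bash
python3 - <<'E'
from h import *
s,p,R=st(); c=cams.calibration("wrist")
f=lambda X:((proj(c,X)-[130,100])*2.4).round(0)
w=s["gripper_width"]*47
for sx in (-1,1):
  for ty in (-8,8): print("tip",sx,ty,f(p+[sx*w,ty,0]), "z88", f(p+[sx*w,ty,19]))
print("lid px->world",ray(c,(130+297/2.4,100+275/2.4),88).round(1), "lid edges x",ray(c,(130+232/2.4,100+275/2.4),88).round(1),ray(c,(130+362/2.4,100+275/2.4),88).round(1))
print(s["grasp_force"],s["gripper_width"],s["force"])
E
```

```text
tip -1 -8 [249. 291.] z88 [245. 312.]
tip -1 8 [249. 243.] z88 [244. 260.]
tip 1 -8 [348. 291.] z88 [353. 312.]
tip 1 8 [349. 243.] z88 [353. 260.]
lid px->world [ 577.5 -333.5   88. ] lid edges x [ 558.4 -333.5   88. ] [ 596.5 -333.5   88. ]
0.0 0.3381056007835735 [-0.1403946  -0.43371949  0.45080817]
```

```bash
python3 - <<'E'
from h import *
im=cams.read_camera("scene"); c=cams.calibration("scene"); s,p,R=st()
f=lambda X:((proj(c,X)-[290,140])*6).round(0)
print("tcp",f(p),"base",f([577,-334,0]),"top88",f([577,-334,88]),"z66",f([577,-334,66]))
cv2.imwrite("pics/s7.png",cv2.resize(im[140:240+20,290:420],None,fx=5,fy=5)[:600]); 
E
```

```text
tcp [331. 479.] base [305. 622.] top88 [330. 441.] z66 [323. 488.]
```

View pics/s7.png

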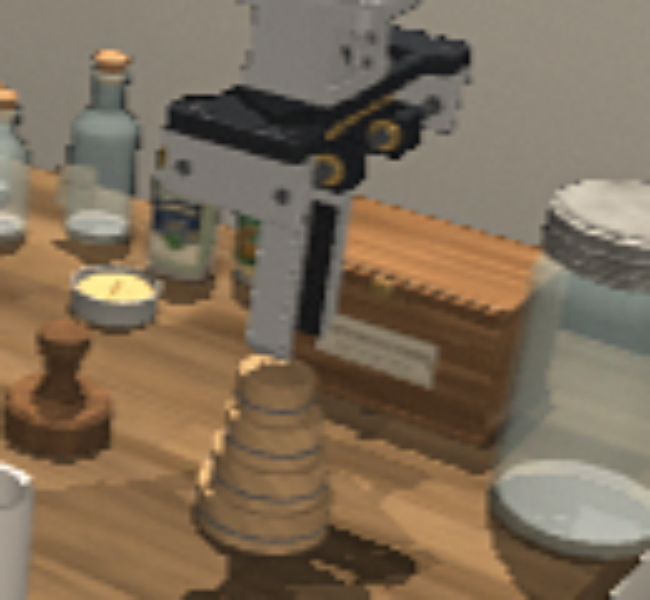

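The scene crop shows the fingertips ending above the top lid, near (270,358) and (310,335), with the lid top at (277,375). The real finger ends are therefore roughly 27 mm higher than the reported TCP suggests. I'll open wider than the medium lid and go lower carefully.

Request:
step_arm(
  motion=[
    [0, 0, 0, 0, 0, 0, 0.64],
    [0, 0, 0, 0, 0, 0, 0.64],
    [0, 0, 0, 0, 0, 0, 0.64],
    [0, 0, 0, 0.01, 0, 0.05, 0.64],
    [0, 0, 0, 0, 0, 0.05, 0.64],
    [0, 0, 0, 0, 0, 0.05, 0.64],
    [0, 0, 0, 0, 0, 0, 0.64],
  ],
)

```text
time: 9.32
ee_pos: [577.6, -334.6, 47.3]
tcp_rot: [0.707, 0.707, -0.0, -0.001]
force: [-0.9, 0.2, -0.6]
gripper_width: 0.642
grasp_force: 0.0
```

Request:
step_arm(
  motion=[
    [0, 0, 0, 0, 0, 0, 0.54],
    [0, 0, 0, 0, 0, 0, 0.5],
    [0, 0, 0, 0, 0, 0, 0.46],
    [0, 0, 0, 0, 0, 0, 0.43],
    [0, 0, 0, 0, 0, 0, 0.4],
    [0, 0, 0, 0, 0, 0, 0.36],
    [0, 0, 0, 0, 0, 0, 0.34],
    [0, 0, 0, 0, 0, 0, 0.34],
  ],
  newtons=6,
)

```text
time: 10.32
ee_pos: [577.9, -334.9, 48.3]
tcp_rot: [0.707, 0.707, -0.0, 0.0]
force: [-1.1, -0.2, 1.2]
gripper_width: 0.4
grasp_force: 6.0
```

```bash
python3 - <<'E'
from h import *
s,p,R=st(); print(p.round(1),s["gripper_width"],s["grasp_force"]); c,im=shot("w8")
cv2.imwrite("pics/w8c.png",cv2.resize(im[150:300,170:340],None,fx=4,fy=4,interpolation=cv2.INTER_NEAREST))
f=lambda X:((proj(c,X)-[170,150])*4).round(0)
for dz in (0,19,28): print(dz,[f(p+[sx*19,8,dz]) for sx in (-1,1)])
print("lid c",f((p[0],-334,88)))
E
```

```text
[ 577.9 -334.9   48.3] 0.40036223665862897 6.000076085329056
0 [array([238., 205.]), array([438., 204.])]
19 [array([228., 233.]), array([447., 233.])]
28 [array([223., 249.]), array([452., 249.])]
lid c [337. 314.]
```

View pics/w8c.png

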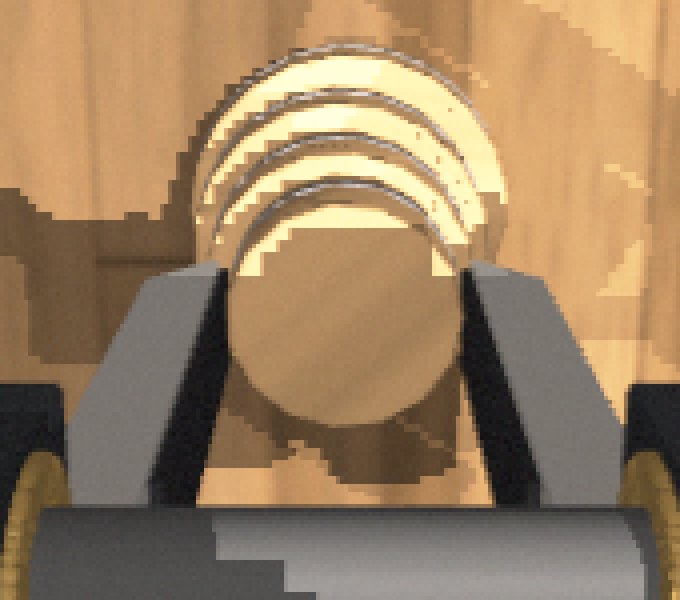

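The crop shows the small lid gripped with its top centre at about (346,316), and the finger edges centred at about (345,262). The camera's x reading is therefore about 1.5 mm above the TCP's.

Request:
step_arm(
  motion=[
    [0, 0, 0, 0, 0, -0.03, 0.34],
    [0, 0, 0, 0, 0, -0.15, 0.34],
    [0, 0, 0, 0, 0, -0.2, 0.34],
    [0, 0, 0, 0, 0, -0.2, 0.34],
    [0, 0, 0, 0.1, -0.055, -0.1, 0.34],
    [0, 0, 0, 0.2, -0.11, 0, 0.34],
    [0, 0, 0, 0.27, -0.149, 0, 0.34],
    [0, 0, 0, 0.27, -0.149, 0, 0.34],
    [0, 0, 0, 0.27, -0.149, 0, 0.34],
    [0, 0, 0, 0.27, -0.149, 0, 0.34],
    [0, 0, 0, 0.16, -0.088, 0.1, 0.34],
    [0, 0, 0, 0.08, -0.045, 0.15, 0.34],
    [0, 0, 0, 0, 0, 0.2, 0.34],
    [0, 0, 0, 0, 0, 0.15, 0.34],
    [0, 0, 0, 0, 0, 0, 0.34],
    [0, 0, 0, 0, 0, 0, 0.34],
  ],
)

```text
time: 12.38
ee_pos: [444.6, -91.9, 61.3]
tcp_rot: [0.707, 0.707, 0.0, 0.001]
force: [0.1, -1.5, 0.2]
gripper_width: 0.403
grasp_force: 6.0
```

```bash
python3 - <<'E'
from h import *
s,p,R=st(); print(s["time"],p.round(1),s["gripper_width"],s["grasp_force"],s["force"].round(1))
print(((R.T@(np.array([443.8,-92,45])-p))/150).round(4))
E
```

```text
12.375 [444.6 -91.9  61.3] 0.4028820435926988 5.999927669763565 [ 0.1 -1.5  0.2]
[-0.0004 -0.0053  0.1086]
```

Request:
step_arm(
  motion=[
    [0, 0, 0, 0, -0.005, 0.06, 0.34],
    [0, 0, 0, 0, 0, 0.05, 0.34],
    [0, 0, 0, 0, 0, 0.02, 0.34],
    [0, 0, 0, 0, 0, 0.008, 0.34],
    [0, 0, 0, 0, 0, 0, 0.34],
  ],
)

```text
time: 13.0
ee_pos: [443.3, -91.8, 39.6]
tcp_rot: [0.707, 0.707, 0.0, 0.0]
force: [0.2, -0.3, -0.3]
gripper_width: 0.396
grasp_force: 6.0
```

```bash
python3 - <<'E'
from h import *
s,p,R=st(); print(s["time"],p.round(1),s["gripper_width"],s["grasp_force"],s["force"].round(1))
c,im=shot("w9"); cv2.imwrite("pics/w9c.png",cv2.resize(im[130:300,170:340],None,fx=3.5,fy=3.5,interpolation=cv2.INTER_NEAREST))
E
```

```text
13.0 [443.3 -91.8  39.6] 0.39552341511492756 5.999915152788162 [ 0.2 -0.3 -0.3]
```

View pics/w9c.png

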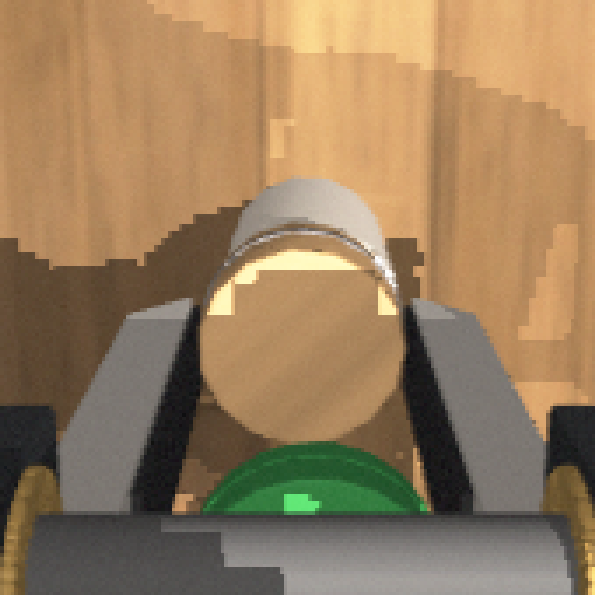

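The view shows the lid held just above the small jar. The lid is centred at column 301 and the jar at about 306, with a sliver of rim showing at right. I'll shift +1.3 mm in x and lower it.

Request:
step_arm(
  motion=[
    [0, 0, 0, 0.003, 0.009, 0, 0.34],
    [0, 0, 0, 0, 0, 0.006, 0.34],
    [0, 0, 0, 0, 0, 0.004, 0.34],
    [0, 0, 0, 0, 0, 0, 0.34],
  ],
)

```text
time: 13.55
ee_pos: [444.7, -91.3, 38.2]
tcp_rot: [0.707, 0.707, 0.0, 0.0]
force: [-0.1, 1.0, 4.2]
gripper_width: 0.399
grasp_force: 6.0
```

```bash
python3 - <<'E'
from h import *
import time
for i in range(4):
    s,p,R=st(); print(s["time"],p.round(1),s["gripper_width"],s["force"].round(2)); cams.read_camera("wrist") if i<3 else 0
E
```

```text
13.55 [444.7 -91.3  38.2] 0.3987893424004891 [-0.15  1.    4.24]
13.6 [444.7 -91.3  38.2] 0.4016357620830494 [-0.32  0.09  3.93]
13.65 [444.7 -91.3  38.2] 0.3984957042116406 [-0.53  0.17  4.37]
13.7 [444.7 -91.3  38.2] 0.4048721689035671 [-1.12  0.54  3.93]
```

Request:
step_arm(
  motion=[
    [0, 0, 0, 0, 0, 0, 0.42],
    [0, 0, 0, 0, 0, 0, 0.46],
    [0, 0, 0, 0, 0, 0, 0.55],
    [0, 0, 0, 0, 0, 0, 0.7],
    [0, 0, 0, 0, 0, -0.05, 0.8],
    [0, 0, 0, 0, 0, -0.2, 1],
    [0, 0, 0, 0, 0, -0.25, 1],
    [0, 0, 0, 0, 0, -0.25, 1],
    [0, 0, 0, 0, 0, -0.25, 1],
    [0, 0, 0, 0, 0, 0, 1],
  ],
)

```text
time: 14.95
ee_pos: [445.7, -91.6, 190.9]
tcp_rot: [0.707, 0.707, 0.001, 0.002]
force: [0.2, -0.3, -0.7]
gripper_width: 1.001
grasp_force: 0.0
```

```bash
python3 - <<'E'
from h import *
s,p,R=st(); print(s["time"],p.round(1)); c,im=shot("w10")
u=proj(c,(445,-92,78)).round().astype(int); print(u); g=im[u[1]-35:u[1]+35,u[0]-40:u[0]+40]; print(u-[40,35])
cv2.imwrite("pics/w10c.png",cv2.resize(g,None,fx=7,fy=7,interpolation=cv2.INTER_NEAREST))
E
```

```text
14.95 [445.7 -91.6 190.9]
[254 182]
[214 147]
```

View pics/w10c.png

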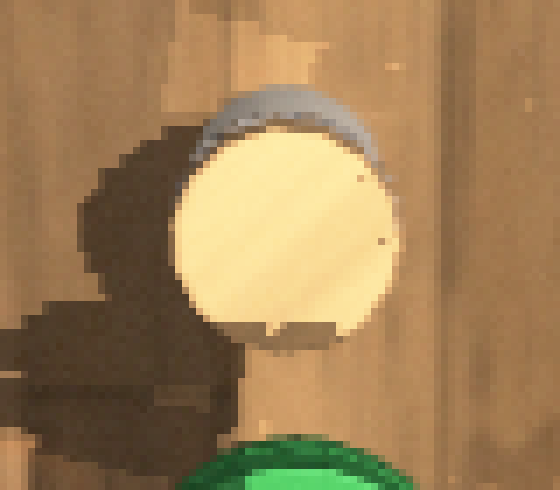

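The lid lies on the small jar: disc centre at about (286,239) in the crop, i.e. (254.4,180.6) px.

```bash
cat >> h.py <<'E'
def lid(im,c,X,dia,s=None):
    """pale-wood disc (top face centre guess X): edge points by radial gradient, robust circle fit"""
    u=proj(c,X); depth=(c["R"]@np.array(X,float)+c["t"])[2]; r=dia/2*c["K"][0][0]/depth
    hsv=cv2.cvtColor(im,cv2.COLOR_BGR2HSV)
    m=((hsv[...,2]>225)&(hsv[...,1]>50)).astype(np.uint8)
    yy,xx=np.indices(m.shape); m[np.hypot(xx-u[0],yy-u[1])>r+8]=0
    cn=max(cv2.findContours(m,0,cv2.CHAIN_APPROX_NONE)[0],key=len)
    (x,y),rr=cv2.minEnclosingCircle(cn); P=ray(c,(x,y),X[2])
    print("lid px",round(x,1),round(y,1),"r",round(rr,1),"exp",round(r,1),"world",P.round(1)); return P
E
python3 - <<'E'
from h import *
c=cams.calibration("wrist"); im=cv2.imread("pics/w10.png"); print(ray(c,(254.4,180.6),78).round(1)); lid(im,c,(445,-92,78),38)
E
```

```text
[444.6 -89.6  78. ]
lid px 254.3 181.0 r 16.1 exp 16.7 world [444.5 -90.1  78. ]
```

```bash
python3 - <<'E'
from h import *
c=cams.calibration("wrist"); im=cv2.imread("pics/w10.png")
b=ray(c,(254.9,159.0),0); print("base +y edge",b.round(1),"-> jar y",b[1]-19)
# refit rim from the first look with several thresholds, plus its base edge column
im3=cv2.imread("pics/w3.png"); c3={k:np.array(v) for k,v in c.items()}
s,p,R=st(); d=np.array([446.9,-90.4,187.2])-p; c3["t"]=c3["t"]-c3["R"]@d
for t in (180,205,220,235): rim(im3,c3,(446,-92,56),38,t)
print(im3[155:200:1,254].max(1))
E
```

```text
base +y edge [445.2 -74.7   0. ] -> jar y -93.68190782228076
px [254.3 179.2] axes [30.1 33.3] expect 31.6 world [446.4 -91.   56. ]
px [253.9 180.3] axes [29.8 31. ] expect 31.6 world [445.9 -92.3  56. ]
px [253.8 180.4] axes [29.8 30.8] expect 31.6 world [445.8 -92.3  56. ]
px [253.9 180.4] axes [29.5 30.7] expect 31.6 world [445.9 -92.4  56. ]
[227 227 228 227 227 216 165 167 167 168 156 254 255 255 253 197 194 194
 194 192 193 195 197 197 255 255 196 192 199 134 171 170 168 168 169 166
 166 181 203 196 188 189 200 200 197]
```

```bash
python3 - <<'E'
from h import *
c=cams.calibration("wrist"); im=cv2.imread("pics/w10.png")
s,p,R=st(); c3={k:np.array(v) for k,v in c.items()}; c3["t"]=c3["t"]-c3["R"]@(np.array([446.9,-90.4,187.2])-p)
print("w3 far rim edge -> jar y",ray(c3,(254,165.5),56)[1]-19,"base far edge",ray(c3,(254,160.5),0)[1]-19)
print("w10 lid far edge",ray(c,(254.4,164.4),78)[1]-19,"base",ray(c,(254.9,158.6),0)[1]-19)
im3=cv2.imread("pics/w3.png"); print(im3[152:172,254].tolist()); print(im[150:170,254].tolist())
r=im3[180]; print(r[230:246].max(1),r[262:278].max(1))
E
```

```text
w3 far rim edge -> jar y -93.32306059911119 base far edge -94.5391278250215
w10 lid far edge -90.13481334487085 base -93.1284389317949
[[99, 148, 197], [119, 178, 228], [117, 176, 227], [116, 176, 227], [119, 179, 227], [120, 178, 228], [116, 176, 227], [116, 175, 227], [124, 172, 216], [145, 155, 165], [144, 158, 167], [144, 156, 167], [147, 159, 168], [135, 147, 156], [253, 254, 254], [255, 255, 255], [254, 255, 255], [245, 251, 253], [170, 184, 197], [166, 181, 194]]
[[98, 147, 196], [101, 152, 200], [116, 177, 227], [116, 177, 226], [116, 178, 227], [120, 179, 229], [120, 178, 228], [119, 178, 229], [118, 177, 227], [134, 158, 180], [140, 151, 163], [144, 156, 166], [143, 157, 167], [134, 145, 159], [75, 109, 139], [110, 162, 208], [169, 236, 254], [166, 236, 254], [170, 236, 254], [166, 234, 254]]
[ 76  75  76  79  81  80  78  80 143 253 255 255 230 183 180 186] [142 123 121 112 253 255 255 251 210 179 179 180 181 173 158 136]
```

The lid sits about 1.5 mm low in x and 2 mm high in y relative to the jar, so I'll re-grip it and centre it better.

Request:
step_arm(
  motion=[
    [0, 0, 0, 0, 0, 0.25, 1],
    [0, 0, 0, 0, 0, 0.25, 1],
    [0, 0, 0, 0, 0, 0.25, 0.8],
    [0, 0, 0, 0, 0, 0.2, 0.65],
    [0, 0, 0, 0, 0, 0.04, 0.55],
    [0, 0, 0, 0, 0, 0, 0.46],
    [0, 0, 0, 0, 0, 0, 0.43],
    [0, 0, 0, 0, 0, 0, 0.4],
    [0, 0, 0, 0, 0, 0, 0.36],
    [0, 0, 0, 0, 0, 0, 0.34],
    [0, 0, 0, 0, 0, -0.015, 0.34],
    [0, 0, 0, 0, 0, -0.02, 0.34],
    [0, 0, 0, 0, 0, 0, 0.34],
  ],
  newtons=6,
)

```text
time: 16.62
ee_pos: [444.7, -91.3, 45.0]
tcp_rot: [0.707, 0.707, 0.0, 0.0]
force: [-0.2, -0.3, -0.4]
gripper_width: 0.397
grasp_force: 6.0
```

Request:
step_arm(
  motion=[
    [0, 0, 0, -0.012, 0.01, 0, 0.34],
    [0, 0, 0, 0, 0, 0.01, 0.34],
    [0, 0, 0, 0, 0, 0.012, 0.34],
    [0, 0, 0, 0, 0, 0.007, 0.34],
    [0, 0, 0, 0, 0, 0, 0.34],
  ],
)

```text
time: 17.25
ee_pos: [446.1, -93.1, 40.4]
tcp_rot: [0.707, 0.707, -0.0, -0.0]
force: [0.2, -0.3, -0.4]
gripper_width: 0.403
grasp_force: 6.0
```

Request:
step_arm(
  motion=[
    [0, 0, 0, 0, 0, 0.004, 0.34],
    [0, 0, 0, 0, 0, 0.004, 0.34],
    [0, 0, 0, 0, 0, 0, 0.34],
  ],
)

```text
time: 17.62
ee_pos: [446.5, -93.2, 39.8]
tcp_rot: [0.707, 0.707, 0.0, 0.001]
force: [-1.0, 1.2, 7.6]
gripper_width: 0.398
grasp_force: 6.0
```

Request:
step_arm(
  motion=[
    [0, 0, 0, 0, 0, 0, 0.42],
    [0, 0, 0, 0, 0, 0, 0.46],
    [0, 0, 0, 0, 0, 0, 0.55],
    [0, 0, 0, 0, 0, 0, 0.7],
    [0, 0, 0, 0, 0, -0.05, 0.8],
    [0, 0, 0, 0, 0, -0.2, 1],
    [0, 0, 0, 0, 0, -0.25, 1],
    [0, 0, 0, 0, 0, -0.25, 1],
    [0, 0, 0, 0, 0, -0.25, 1],
    [0, 0, 0, 0, 0, 0, 1],
  ],
)

```text
time: 18.88
ee_pos: [447.2, -93.4, 192.1]
tcp_rot: [0.707, 0.707, 0.001, 0.002]
force: [0.2, 0.1, -0.9]
gripper_width: 0.998
grasp_force: 0.0
```

```bash
python3 - <<'E'
from h import *
s,p,R=st(); print(s["time"],p.round(1)); c,im=shot("w11"); lid(im,c,(446,-93,78),38)
u=proj(c,(446,-93,78)).round().astype(int); print(u, im[150:172,u[0]].max(1), im[150:172,u[0],0])
E
```

```text
18.875 [447.2 -93.4 192.1]
lid px 254.5 180.5 r 15.9 exp 16.6 world [447.2 -92.2  78. ]
[253 181] [200 199 226 228 228 227 227 227 164 164 168 166 160 128 135 248 254 254
 254 254 254 254] [102 100 117 119 119 117 118 122 143 141 145 142 127  96  73 155 166 169
 168 168 165 165]
```

Request:
step_arm(
  motion=[
    [0, 0, 0, -0.1, 0.055, 0, 1],
    [0, 0, 0, -0.25, 0.136, -0.02, 1],
    [0, 0, 0, -0.3, 0.163, -0.02, 1],
    [0, 0, 0, -0.3, 0.163, 0, 1],
    [0, 0, 0, -0.3, 0.163, 0, 1],
    [0, 0, 0, -0.25, 0.136, 0, 1],
    [0, 0, 0, -0.11, 0.06, 0, 1],
    [0, 0, 0, 0, 0, 0, 1],
    [0, 0, 0, 0, 0, 0, 1],
  ],
)

```text
time: 20.05
ee_pos: [576.9, -334.4, 194.5]
tcp_rot: [0.707, 0.707, -0.0, -0.001]
force: [0.3, -0.0, 0.3]
gripper_width: 1.003
grasp_force: 0.0
```

```bash
python3 - <<'E'
from h import *
s,p,R=st(); print(s["time"],p.round(1)); c,im=shot("w12"); 
u=proj(c,(577,-335,66)).round().astype(int); g=im[u[1]-35:u[1]+35,u[0]-40:u[0]+40]; print(u,u-[40,35])
cv2.imwrite("pics/w12c.png",cv2.resize(g,None,fx=7,fy=7,interpolation=cv2.INTER_NEAREST))
E
```

```text
20.05 [ 576.9 -334.4  194.5]
[255 180] [215 145]
```

View pics/w12c.png

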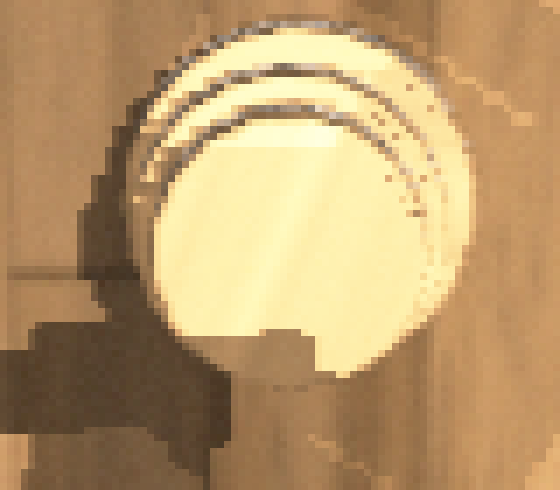

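The crop shows the medium lid now on top. Its disc runs from 155 to about 432 in columns and 117 to 388 in rows, so its centre is about (256.4,180.6) px.

```bash
python3 - <<'E'
from h import *
c=cams.calibration("wrist"); s,p,R=st()
P=ray(c,(256.4,180.6),66); print(P.round(1),p.round(1)); print("rows y edges",(ray(c,(256,161.2),66)[1]-24).round(1),(ray(c,(256,200),66)[1]+24).round(1))
d=np.array([P[0],P[1],26.5])-p; print((R.T@d/150).round(4))
E
```

```text
[ 578.8 -335.9   66. ] [ 577.1 -334.2  195. ]
rows y edges -336.6 -335.9
[-0.0115  0.0118  1.1233]
```

Request:
step_arm(
  motion=[
    [0, 0, 0, -0.011, 0.012, 0.25, 1],
    [0, 0, 0, 0, 0, 0.3, 1],
    [0, 0, 0, 0, 0, 0.3, 0.85],
    [0, 0, 0, 0, 0, 0.2, 0.75],
    [0, 0, 0, 0, 0, 0.07, 0.65],
    [0, 0, 0, 0, 0, 0, 0.6],
    [0, 0, 0, 0, 0, 0, 0.56],
    [0, 0, 0, 0, 0, 0, 0.53],
    [0, 0, 0, 0, 0, 0, 0.5],
    [0, 0, 0, 0, 0, 0, 0.46],
    [0, 0, 0, 0, 0, 0, 0.44],
    [0, 0, 0, 0, 0, 0, 0.44],
  ],
  newtons=7,
)

```text
time: 21.6
ee_pos: [579.4, -336.6, 28.1]
tcp_rot: [0.707, 0.707, 0.0, 0.001]
force: [-1.9, 0.4, 6.5]
gripper_width: 0.503
grasp_force: 7.0
```

Request:
step_arm(
  motion=[
    [0, 0, 0, 0, 0, -0.03, 0.44],
    [0, 0, 0, 0, 0, -0.15, 0.44],
    [0, 0, 0, 0, 0, -0.2, 0.44],
    [0, 0, 0, 0, 0, -0.2, 0.44],
    [0, 0, 0, 0.0415, -0.111, 0, 0.44],
    [0, 0, 0, 0.083, -0.221, 0, 0.44],
    [0, 0, 0, 0.083, -0.221, 0, 0.44],
    [0, 0, 0, 0.083, -0.221, 0, 0.44],
    [0, 0, 0, 0.083, -0.221, 0, 0.44],
    [0, 0, 0, 0.0415, -0.111, 0, 0.44],
    [0, 0, 0, 0, 0, 0.15, 0.44],
    [0, 0, 0, 0, 0, 0.12, 0.44],
    [0, 0, 0, 0, 0, 0.04, 0.44],
    [0, 0, 0, 0, 0, 0, 0.44],
    [0, 0, 0, 0, 0, 0, 0.44],
  ],
)

```text
time: 23.48
ee_pos: [413.6, -274.2, 68.4]
tcp_rot: [0.707, 0.707, 0.0, 0.0]
force: [-0.1, 0.3, -0.5]
gripper_width: 0.509
grasp_force: 7.0
```

Request:
step_arm(
  motion=[
    [0, 0, 0, 0, 0, 0.04, 0.44],
    [0, 0, 0, 0, 0, 0.025, 0.44],
    [0, 0, 0, 0, 0, 0.006, 0.44],
    [0, 0, 0, 0, 0, 0, 0.44],
  ],
)

```text
time: 23.98
ee_pos: [413.3, -274.0, 57.1]
tcp_rot: [0.707, 0.707, 0.0, -0.0]
force: [-0.3, -0.5, -0.1]
gripper_width: 0.504
grasp_force: 7.0
```

Request:
step_arm(
  motion=[
    [0, 0, 0, 0, 0, 0.006, 0.44],
    [0, 0, 0, 0, 0, 0, 0.44],
  ],
)

```text
time: 24.22
ee_pos: [413.3, -274.0, 56.2]
tcp_rot: [0.707, 0.707, -0.0, 0.0]
force: [0.0, 0.3, -0.5]
gripper_width: 0.505
grasp_force: 7.0
```

Request:
step_arm(
  motion=[
    [0, 0, 0, 0, 0, 0.006, 0.44],
    [0, 0, 0, 0, 0, 0, 0.44],
  ],
)

```text
time: 24.48
ee_pos: [413.6, -274.2, 56.0]
tcp_rot: [0.707, 0.707, 0.0, 0.001]
force: [-1.2, 1.7, 7.2]
gripper_width: 0.505
grasp_force: 7.0
```

Request:
step_arm(
  motion=[
    [0, 0, 0, 0, 0, 0, 0.52],
    [0, 0, 0, 0, 0, 0, 0.56],
    [0, 0, 0, 0, 0, 0, 0.65],
    [0, 0, 0, 0, 0, 0, 0.8],
    [0, 0, 0, 0, 0, -0.05, 0.9],
    [0, 0, 0, 0, 0, -0.2, 1],
    [0, 0, 0, 0, 0, -0.25, 1],
    [0, 0, 0, 0, 0, -0.25, 1],
    [0, 0, 0, 0, 0, -0.25, 1],
    [0, 0, 0, 0, 0, 0, 1],
    [0, 0, 0, 0, 0, 0, 1],
  ],
)

```text
time: 25.85
ee_pos: [413.0, -273.8, 204.8]
tcp_rot: [0.707, 0.707, -0.0, -0.0]
force: [-0.1, -0.5, -0.5]
gripper_width: 0.998
grasp_force: 0.0
```

```bash
sed -i 's/m=((hsv\[...,2\]>225)&(hsv\[...,1\]>50)).astype(np.uint8)/m=((hsv[...,2]>238)\&(im[...,0]>145)\&(hsv[...,1]>50)).astype(np.uint8)/' h.py
python3 - <<'E'
from h import *
s,p,R=st(); print(s["time"],p.round(1)); c,im=shot("w13"); lid(im,c,(413,-274,94),48)
# full-edge data along column / row through the centre
u=proj(c,(413,-274,94)).round().astype(int); print(u); print(im[150:210,u[0]].max(1)); print(im[u[1]-6,225:285].max(1)); print(im[u[1]-6,225:285,0])
# earlier rim picture, same rows
im4=cv2.imread("pics/w4.png"); c4={k:np.array(v) for k,v in c.items()}; c4["t"]=c4["t"]-c4["R"]@(np.array([416.6,-272.7,202.5])-p)
for t in (170,205,235): rim(im4,c4,(414,-274,72),48,t)
u=proj(c4,(413.7,-274,72)).round().astype(int); print(u); print(im4[150:210,u[0]].max(1))
E
```

```text
25.85 [ 413.  -273.8  204.8]
lid px 256.3 181.8 r 20.1 exp 21.1 world [ 414.6 -273.3   94. ]
[255 182]
[169 169 172 167 160 156 156 156 162 163 156 138 245 254 254 254 254 254
 254 254 254 254 254 254 254 254 254 254 254 254 254 254 254 254 254 253
 253 253 253 253 253 253 253 253 205 157 157 157 157 156 159 157 144 150
 152 150 149 151 150 151]
[ 73  69  75  76  75  71  74  74  72  73  77  90 246 254 254 254 253 253
 253 253 254 254 254 254 254 254 254 254 254 254 254 254 254 254 254 253
 253 253 254 254 254 254 254 254 254 253 253 253 253 226 170 166 193 196
 194 190 180 179 187 186]
[ 40  37  39  39  41  33  42  41  39  36  43  48 143 168 167 166 162 161
 161 162 165 161 162 162 165 165 168 167 167 169 175 179 175 168 164 162
 159 162 166 164 169 167 170 165 167 165 162 161 161 121  91  87  99  98
  97  96  94  93  97  96]
px [252.9 178.3] axes [38.4 42.9] expect 39.9 world [ 414.1 -271.9   72. ]
px [252.6 180. ] axes [38.  39.2] expect 39.9 world [ 413.7 -273.9   72. ]
px [252.4 180.2] axes [37.9 38.8] expect 39.9 world [ 413.5 -274.1   72. ]
[253 180]
[175 179 180 180 181 169 162 162 163 168 165 146 255 255 254 194 189 187
 187 190 189 189 188 191 188 227 227 226 189 190 189 189 185 188 192 125
 163 161 162 162 160 153 128 128 130 128 168 196 188 181 156 155 157 155
 155 157 154 155 157 153]
```

```bash
python3 - <<'E'
from h import *
s,p,R=st(); c=cams.calibration("wrist"); c4={k:np.array(v) for k,v in c.items()}; c4["t"]=c4["t"]-c4["R"]@(np.array([416.6,-272.7,202.5])-p)
print("lid y",ray(c,(255.5,161.6),94)-[0,24,0]); print("rim y",ray(c4,(252.6,161.5),72)-[0,24,0])
im4=cv2.imread("pics/w4.png"); print(im4[176,225:285].max(1))
E
```

```text
lid y [ 413.50271461 -274.05439735   94.        ]
rim y [ 413.71322804 -275.58165924   72.        ]
[ 76  76  72  71  72  73  74  75 135 252 254 254 236 179 169 175 253 254
 254 254 254 254 254 254 254 254 254 254 227 188 187 189 187 190 189 189
 189 190 188 189 154 120 112 252 254 254 252 221 197 200 201 201 199 192
 180 182 186 188 189 187]
```

Request:
step_arm(
  motion=[
    [0, 0, 0, -0.0415, 0.11, 0, 1],
    [0, 0, 0, -0.083, 0.22, 0, 1],
    [0, 0, 0, -0.083, 0.22, 0.05, 1],
    [0, 0, 0, -0.083, 0.22, 0.05, 1],
    [0, 0, 0, -0.083, 0.22, 0.05, 1],
    [0, 0, 0, -0.0415, 0.11, 0.05, 1],
    [0, 0, 0, 0, 0, 0, 1],
    [0, 0, 0, 0, 0, 0, 1],
  ],
)

```text
time: 26.9
ee_pos: [577.6, -336.2, 175.1]
tcp_rot: [0.707, 0.707, -0.0, -0.0]
force: [0.3, 0.0, 0.6]
gripper_width: 1.002
grasp_force: 0.0
```

```bash
python3 - <<'E'
from h import *
s,p,R=st(); print(s["time"],p.round(1)); c,im=shot("w14"); 
u=proj(c,(578,-336,44)).round().astype(int); g=im[u[1]-38:u[1]+38,u[0]-42:u[0]+42]; print(u,u-[42,38],proj(c,(607,-336,44)))
cv2.imwrite("pics/w14c.png",cv2.resize(g,None,fx=7,fy=7,interpolation=cv2.INTER_NEAREST))
E
```

```text
26.9 [ 577.6 -336.2  175.1]
[255 179] [213 141] [279.42813713 178.76899806]
```

View pics/w14c.png

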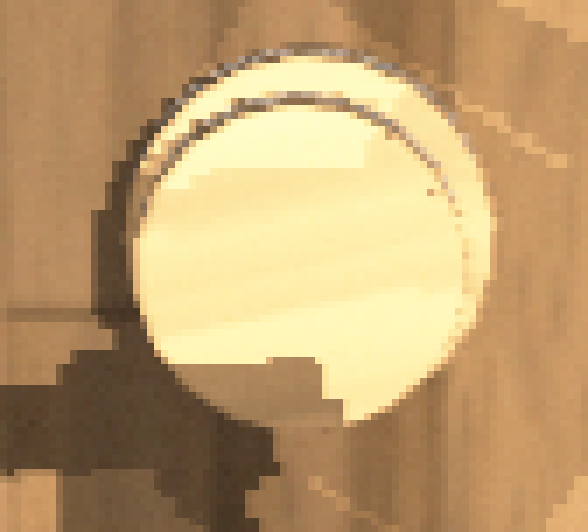

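The crop shows the large lid on top, with columns 137–466 and rows 103–428, so its centre is about (255.6,178.4) px. The largest lid shows behind it.

```bash
python3 - <<'E'
from h import *
s,p,R=st(); c=cams.calibration("wrist")
P=ray(c,(255.6,178.4),44); print(P.round(1), (ray(c,(255.6,155.2),44)[1]-29).round(1))
# largest lid far edge (z=22) and sides
print("largest",(ray(c,(255.6,141+53/7-.5),22)[1]-34).round(1), ray(c,(213+495/7-.5,175),22)[0]-34)
im2=cv2.imread("pics/w2.png"); c2={k:np.array(v) for k,v in c.items()}; c2["t"]=c2["t"]-c2["R"]@(np.array([614.4,-41.2,218])-p)
u=proj(c2,(613,-38,88)).round().astype(int); print(u); print(im2[145:165,u[0]].max(1)); print(im2[u[1]-3,222:286].max(1))
for r in (151.5,152.5,153.5): print(r,ray(c2,(253.6,r),88)-[0,29,0])
c1={k:np.array(v) for k,v in c.items()}; c1["t"]=c1["t"]-c1["R"]@(np.array([408.1,239,232.9])-p)
im1=cv2.imread("pics/w1.png"); print(im1[140:160,256].max(1)); 
for r in (148.5,149.5,150.5): print(r,ray(c1,(256.1,r),104)-[0,34,0])
E
```

```text
[ 578.5 -335.7   44. ] -336.9
largest -335.4 579.7585998188458
[254 176]
[175 182 172 163 166 165 170 167 250 255 255 254 229 248 195 194 195 193
 195 195]
[ 80  81  81  74  76  76  78  75 243 254 255 254 212 168 171 175 179 233
 254 255 255 255 255 255 255 255 255 255 255 255 255 255 229 194 195 195
 197 195 195 192 193 194 192 196 192 192 185 134 117 117 116 207 253 255
 255 240 180 151 145 143 139 148 154 153]
151.5 [612.90083066 -37.38980146  88.        ]
152.5 [612.89731723 -38.55739633  88.        ]
153.5 [612.89379816 -39.72686469  88.        ]
[177 178 179 180 165 159 162 159 162 164 250 255 254 254 168 186 188 186
 186 187]
148.5 [409.53452528 241.39318884 104.        ]
149.5 [409.53337138 240.23490826 104.        ]
150.5 [409.53221563 239.0747736  104.        ]
```

Request:
step_arm(
  motion=[
    [0, 0, 0, -0.004, 0.006, 0.25, 1],
    [0, 0, 0, 0, 0, 0.3, 1],
    [0, 0, 0, 0, 0, 0.3, 0.9],
    [0, 0, 0, 0, 0, 0.2, 0.85],
    [0, 0, 0, 0, 0, 0.05, 0.75],
    [0, 0, 0, 0, 0, 0, 0.7],
    [0, 0, 0, 0, 0, 0, 0.67],
    [0, 0, 0, 0, 0, 0, 0.64],
    [0, 0, 0, 0, 0, 0, 0.61],
    [0, 0, 0, 0, 0, 0, 0.57],
    [0, 0, 0, 0, 0, 0, 0.55],
    [0, 0, 0, 0, 0, 0, 0.55],
  ],
  newtons=8,
)

```text
time: 28.45
ee_pos: [579.3, -337.4, 11.6]
tcp_rot: [0.707, 0.707, -0.0, 0.001]
force: [-4.7, 0.6, 7.6]
gripper_width: 0.551
grasp_force: 3.8
```

The width reading (0.55, against 0.62 for this lid) says the fingertips sit at the lid's top edge, so the tip is about 32 mm above the reported TCP. I'll open, rise and re-measure, then grip deeper.

Request:
step_arm(
  motion=[
    [0, 0, 0, 0, 0, 0, 0.65],
    [0, 0, 0, 0, 0, 0, 0.8],
    [0, 0, 0, 0, 0, -0.1, 1],
    [0, 0, 0, 0, 0, -0.3, 1],
    [0, 0, 0, 0, 0, -0.3, 1],
    [0, 0, 0, 0, 0, -0.3, 1],
    [0, 0, 0, 0, 0, -0.1, 1],
    [0, 0, 0, 0, 0, 0, 1],
    [0, 0, 0, 0, 0, 0, 1],
  ],
)

```text
time: 29.58
ee_pos: [578.6, -336.6, 173.3]
tcp_rot: [0.707, 0.707, -0.0, -0.001]
force: [-0.0, -0.5, -0.9]
gripper_width: 1.002
grasp_force: 0.0
```

```bash
python3 - <<'E'
from h import *
s,p,R=st(); print(s["time"],p.round(1)); c,im=shot("w15"); 
u=proj(c,(578.5,-336.5,44)).round().astype(int); print(u)
print("col B",im[140:175,u[0],0]); print("row B",im[u[1]+6,222:292,0]); print("rowR",im[u[1]+6,222:292,2])
for r in (153.5,154.5,155.5,156.5): print(r,(ray(c,(u[0],r),44)[1]-29).round(1))
E
```

```text
29.575 [ 578.6 -336.6  173.3]
[255 179]
col B [ 99 100  97 100  99 100 101 120  75 175 195 195 195 161 103  77 183 202
 202 199 198 194 196 197 193 191 163 162 166 168 172 176 179 178 178]
row B [ 77  76  76  74  74  53  36  39  36  39  51 142 169 169 167 170 170 168
 167 168 169 166 169 166 167 166 165 169 168 173 174 177 178 183 182 185
 188 188 189 186 188 186 187 187 185 186 186 186 186 184 187 186 188 188
 187 187 169 168 156 111 100  98 100 103 100  97 103 102 104  97]
rowR [148 144 147 144 142  95  72  72  69  71  92 246 254 254 254 254 254 254
 254 254 254 254 254 254 254 254 254 254 254 254 254 255 255 255 255 255
 255 255 255 255 255 255 255 255 255 255 255 255 255 255 255 255 255 255
 255 255 254 254 252 220 200 195 197 199 196 192 198 201 202 193]
153.5 -334.8
154.5 -336.0
155.5 -337.1
156.5 -338.3
```

Request:
step_arm(
  motion=[
    [0, 0, 0, -0.002, 0, 0.25, 1],
    [0, 0, 0, 0, 0, 0.3, 1],
    [0, 0, 0, 0, 0, 0.3, 0.9],
    [0, 0, 0, 0, 0, 0.2, 0.85],
    [0, 0, 0, 0, 0, 0.08, 0.75],
    [0, 0, 0, 0, 0, 0.012, 0.75],
    [0, 0, 0, 0, 0, 0, 0.7],
    [0, 0, 0, 0, 0, 0, 0.67],
    [0, 0, 0, 0, 0, 0, 0.64],
    [0, 0, 0, 0, 0, 0, 0.61],
    [0, 0, 0, 0, 0, 0, 0.57],
    [0, 0, 0, 0, 0, 0, 0.55],
    [0, 0, 0, 0, 0, 0, 0.55],
  ],
  newtons=8,
)

```text
time: 31.25
ee_pos: [579.2, -337.4, 4.4]
tcp_rot: [0.707, 0.707, -0.0, 0.0]
force: [-1.8, 0.4, 5.5]
gripper_width: 0.612
grasp_force: 8.0
```

Request:
step_arm(
  motion=[
    [0, 0, 0, 0, 0, -0.03, 0.55],
    [0, 0, 0, 0, 0, -0.17, 0.55],
    [0, 0, 0, 0, 0, -0.25, 0.55],
    [0, 0, 0, 0, 0, -0.25, 0.55],
    [0, 0, 0, 0.08, 0.0249, 0, 0.55],
    [0, 0, 0, 0.2, 0.0249, 0, 0.55],
    [0, 0, 0, 0.28, 0.0249, 0, 0.55],
    [0, 0, 0, 0.28, 0.0249, 0, 0.55],
    [0, 0, 0, 0.28, 0.0249, 0, 0.55],
    [0, 0, 0, 0.28, 0.0249, 0, 0.55],
    [0, 0, 0, 0.28, 0.0249, 0, 0.55],
    [0, 0, 0, 0.2, 0.0249, 0, 0.55],
    [0, 0, 0, 0.111, 0.0249, 0, 0.55],
    [0, 0, 0, 0, 0, 0.1, 0.55],
    [0, 0, 0, 0, 0, 0.05, 0.55],
    [0, 0, 0, 0, 0, 0, 0.55],
  ],
)

```text
time: 33.25
ee_pos: [612.3, -39.6, 85.2]
tcp_rot: [0.708, 0.706, -0.001, -0.001]
force: [0.7, 0.5, -0.2]
gripper_width: 0.618
grasp_force: 8.0
```

Request:
step_arm(
  motion=[
    [0, 0, 0, 0.006, 0.003, 0.05, 0.55],
    [0, 0, 0, 0, 0, 0.025, 0.55],
    [0, 0, 0, 0, 0, 0, 0.55],
    [0, 0, 0, 0, 0, 0, 0.55],
  ],
)

```text
time: 33.75
ee_pos: [613.5, -37.7, 75.4]
tcp_rot: [0.707, 0.707, 0.0, 0.0]
force: [0.6, 0.1, 0.6]
gripper_width: 0.611
grasp_force: 8.0
```

Request:
step_arm(
  motion=[
    [0, 0, 0, -0.007, -0.004, 0.015, 0.55],
    [0, 0, 0, 0, 0, 0.007, 0.55],
    [0, 0, 0, 0, 0, 0, 0.55],
    [0, 0, 0, 0, 0, 0, 0.55],
  ],
)

```text
time: 34.25
ee_pos: [612.9, -38.8, 72.0]
tcp_rot: [0.707, 0.707, 0.0, 0.0]
force: [-0.2, 0.4, -1.8]
gripper_width: 0.613
grasp_force: 8.0
```

Request:
step_arm(
  motion=[
    [0, 0, 0, 0, 0, 0.006, 0.55],
    [0, 0, 0, 0, 0, 0, 0.55],
  ],
)

```text
time: 34.5
ee_pos: [612.8, -38.8, 71.0]
tcp_rot: [0.707, 0.707, -0.0, -0.0]
force: [-0.1, 0.3, -0.0]
gripper_width: 0.613
grasp_force: 8.0
```

Request:
step_arm(
  motion=[
    [0, 0, 0, 0, 0, 0.005, 0.55],
    [0, 0, 0, 0, 0, 0, 0.55],
  ],
)

```text
time: 34.75
ee_pos: [612.9, -38.8, 70.4]
tcp_rot: [0.707, 0.707, 0.0, 0.0]
force: [-0.9, 0.3, 1.2]
gripper_width: 0.614
grasp_force: 8.0
```

Contact has begun. One more small step, then release and check.

Request:
step_arm(
  motion=[
    [0, 0, 0, 0, 0, 0.003, 0.55],
    [0, 0, 0, 0, 0, 0, 0.55],
    [0, 0, 0, 0, 0, 0, 0.63],
    [0, 0, 0, 0, 0, 0, 0.67],
    [0, 0, 0, 0, 0, 0, 0.75],
    [0, 0, 0, 0, 0, 0, 0.9],
    [0, 0, 0, 0, 0, -0.05, 1],
    [0, 0, 0, 0, 0, -0.2, 1],
    [0, 0, 0, 0, 0, -0.25, 1],
    [0, 0, 0, 0, 0, -0.25, 1],
    [0, 0, 0, 0, 0, -0.25, 1],
    [0, 0, 0, 0, 0, 0, 1],
    [0, 0, 0, 0, 0, 0, 1],
  ],
)

```text
time: 36.38
ee_pos: [612.5, -38.8, 219.2]
tcp_rot: [0.707, 0.707, -0.0, -0.0]
force: [0.3, 0.6, -0.6]
gripper_width: 1.001
grasp_force: 0.0
```

```bash
python3 - <<'E'
from h import *
s,p,R=st(); print(s["time"],p.round(1)); c,im=shot("w16"); lid(im,c,(613,-38.5,110),58)
u=proj(c,(613,-38.5,110)).round().astype(int); print(u)
col=im[:,u[0],0].astype(int); row=im[u[1]-6,:,0].astype(int)
print(col[145:165]); print(row[222:240],row[270:290])
for r in (152.5,153.5,154.5,155.5,156.5): print(r,(ray(c,(u[0],r),110)[1]-29).round(1))
for q in (253,254,255,256): print(q,ray(c,(q,u[1]),110)[0].round(1))
E
```

```text
36.375 [612.5 -38.8 219.2]
lid px 256.4 180.7 r 24.8 exp 25.7 world [614.2 -36.6 110. ]
[255 182]
[ 86  88  85  89 139 141 142 142 145 124 100  79 168 168 168 164 162 160
 161 162]
[ 42  39  45  41  41  43  41  42  40  69 144 168 174 172 170 164 162 167] [167 167 169 168 169 168 169 167 169 171 173 105  72  69  71  75  75  78
  81  77]
152.5 -34.0
153.5 -35.1
154.5 -36.2
155.5 -37.3
156.5 -38.4
253 610.3
254 611.4
255 612.6
256 613.7
```

Request:
step_arm(
  motion=[
    [0, 0, 0, -0.08, -0.0248, 0, 1],
    [0, 0, 0, -0.2, -0.0248, 0, 1],
    [0, 0, 0, -0.28, -0.0248, 0, 1],
    [0, 0, 0, -0.28, -0.0248, 0.05, 1],
    [0, 0, 0, -0.28, -0.0248, 0.08, 1],
    [0, 0, 0, -0.28, -0.0248, 0.08, 1],
    [0, 0, 0, -0.28, -0.0248, 0.08, 1],
    [0, 0, 0, -0.2, -0.0248, 0.08, 1],
    [0, 0, 0, -0.103, -0.0248, 0.077, 1],
    [0, 0, 0, 0, 0, 0, 1],
    [0, 0, 0, 0, 0, 0, 1],
  ],
)

```text
time: 37.8
ee_pos: [579.5, -335.3, 153.3]
tcp_rot: [0.707, 0.707, 0.0, 0.0]
force: [0.6, -0.2, 0.8]
gripper_width: 1.002
grasp_force: 0.0
```

```bash
python3 - <<'E'
from h import *
s,p,R=st(); print(s["time"],p.round(1)); c,im=shot("w17"); lid(im,c,(579,-335.5,22),68)
u=proj(c,(579,-335.5,22)).round().astype(int); print(u)
print(im[145:165,u[0],0]); print(im[u[1]-6,218:240,0],im[u[1]-6,272:295,0])
for r in (150.5,151.5,152.5,153.5): print(r,(ray(c,(u[0],r),22)[1]-34).round(1))
for q in (254,255,256,257): print(q,ray(c,(q,u[1]),22)[0].round(1))
E
```

```text
37.8 [ 579.5 -335.3  153.3]
lid px 255.3 178.0 r 27.5 exp 28.2 world [ 580.  -334.4   22. ]
[254 179]
[101 100 102 100  78 116 151 197 196 198 195 197 193 197 198 195 190 192
 188 191]
[ 97  98  99  98  94  96  65  50  50  49 125 171 181 182 181 180 185 182
 185 184 184 183] [179 180 179 178 179 178 177 176 175 178 159 114 102 106 107 104 103 103
 102 103 106 104 100]
150.5 -335.5
151.5 -336.6
152.5 -337.8
153.5 -339.0
254 578.4
255 579.6
256 580.8
257 582.0
```

Request:
step_arm(
  motion=[
    [0, 0, 0, -0.007, 0, 0.25, 1],
    [0, 0, 0, 0, 0, 0.3, 1],
    [0, 0, 0, 0, 0, 0.3, 1],
    [0, 0, 0, 0, 0, 0.18, 1],
    [0, 0, 0, 0, 0, 0.06, 0.95],
    [0, 0, 0, 0, 0, 0.02, 0.9],
    [0, 0, 0, 0, 0, 0, 0.85],
    [0, 0, 0, 0, 0, 0, 0.8],
  ],
)

```text
time: 38.85
ee_pos: [579.6, -337.5, -12.5]
tcp_rot: [0.707, 0.707, 0.0, 0.001]
force: [0.2, -0.8, 0.0]
gripper_width: 0.81
grasp_force: 0.0
```

Request:
step_arm(
  motion=[
    [0, 0, 0, 0, 0, 0.015, 0.8],
    [0, 0, 0, 0, 0, 0.01, 0.8],
    [0, 0, 0, 0, 0, 0, 0.8],
  ],
)

```text
time: 39.22
ee_pos: [579.0, -337.2, -17.6]
tcp_rot: [0.707, 0.707, -0.0, -0.0]
force: [0.1, 1.0, -0.1]
gripper_width: 0.799
grasp_force: 0.0
```

Request:
step_arm(
  motion=[
    [0, 0, 0, 0, 0, 0, 0.77],
    [0, 0, 0, 0, 0, 0, 0.75],
    [0, 0, 0, 0, 0, 0, 0.73],
    [0, 0, 0, 0, 0, 0, 0.71],
    [0, 0, 0, 0, 0, 0, 0.68],
    [0, 0, 0, 0, 0, 0, 0.66],
    [0, 0, 0, 0, 0, 0, 0.65],
    [0, 0, 0, 0, 0, 0, 0.65],
  ],
  newtons=10,
)

```text
time: 40.22
ee_pos: [579.1, -337.3, -17.4]
tcp_rot: [0.707, 0.707, 0.0, 0.0]
force: [0.5, 0.4, 0.1]
gripper_width: 0.716
grasp_force: 10.0
```

Request:
step_arm(
  motion=[
    [0, 0, 0, 0, 0, -0.03, 0.65],
    [0, 0, 0, 0, 0, -0.2, 0.65],
    [0, 0, 0, 0, 0, -0.3, 0.65],
    [0, 0, 0, 0, 0, -0.3, 0.65],
    [0, 0, 0, 0, 0, -0.2, 0.65],
    [0, 0, 0, 0.12, -0.0354, 0, 0.65],
    [0, 0, 0, 0.25, -0.0737, 0, 0.65],
    [0, 0, 0, 0.32, -0.0944, 0, 0.65],
    [0, 0, 0, 0.32, -0.0944, 0, 0.65],
    [0, 0, 0, 0.32, -0.0944, 0, 0.65],
    [0, 0, 0, 0.32, -0.0944, 0, 0.65],
    [0, 0, 0, 0.32, -0.0944, 0, 0.65],
    [0, 0, 0, 0.32, -0.0944, 0, 0.65],
    [0, 0, 0, 0.32, -0.0944, 0, 0.65],
    [0, 0, 0, 0.32, -0.0944, 0, 0.65],
    [0, 0, 0, 0.32, -0.0944, 0, 0.65],
    [0, 0, 0, 0.32, -0.0944, 0, 0.65],
    [0, 0, 0, 0.2, -0.059, 0, 0.65],
    [0, 0, 0, 0.074, -0.0218, 0, 0.65],
    [0, 0, 0, 0, 0, 0, 0.65],
  ],
)

```text
time: 42.72
ee_pos: [409.5, 239.4, 137.1]
tcp_rot: [0.707, 0.707, -0.0, 0.0]
force: [1.0, 0.2, 0.1]
gripper_width: 0.718
grasp_force: 10.0
```

Request:
step_arm(
  motion=[
    [0, 0, 0, 0, 0, 0.05, 0.65],
    [0, 0, 0, 0, 0, 0, 0.65],
    [0, 0, 0, 0, 0, 0, 0.65],
  ],
)

```text
time: 43.1
ee_pos: [409.7, 239.0, 129.5]
tcp_rot: [0.708, 0.707, -0.0, -0.0]
force: [0.0, 0.2, -0.2]
gripper_width: 0.717
grasp_force: 10.0
```

Request:
step_arm(
  motion=[
    [0, 0, 0, 0.002, -0.004, 0.1, 0.65],
    [0, 0, 0, 0, 0, 0.1, 0.65],
    [0, 0, 0, 0, 0, 0.05, 0.65],
    [0, 0, 0, 0, 0, 0.01, 0.65],
    [0, 0, 0, 0, 0, 0, 0.65],
    [0, 0, 0, 0, 0, 0, 0.65],
  ],
)

```text
time: 43.85
ee_pos: [409.0, 239.9, 90.9]
tcp_rot: [0.707, 0.707, 0.0, 0.0]
force: [-0.2, -0.4, -1.5]
gripper_width: 0.718
grasp_force: 10.0
```

Request:
step_arm(
  motion=[
    [0, 0, 0, 0, 0, 0.008, 0.65],
    [0, 0, 0, 0, 0, 0.006, 0.65],
    [0, 0, 0, 0, 0, 0, 0.65],
  ],
)

```text
time: 44.22
ee_pos: [408.8, 239.7, 88.4]
tcp_rot: [0.707, 0.707, -0.0, -0.0]
force: [-0.6, -0.5, -0.9]
gripper_width: 0.721
grasp_force: 10.0
```

Request:
step_arm(
  motion=[
    [0, 0, 0, -0.002, 0, 0.007, 0.65],
    [0, 0, 0, 0, 0, 0.003, 0.65],
    [0, 0, 0, 0, 0, 0, 0.65],
  ],
)

```text
time: 44.6
ee_pos: [408.8, 239.5, 86.9]
tcp_rot: [0.707, 0.707, -0.0, -0.0]
force: [0.2, 0.0, -0.4]
gripper_width: 0.718
grasp_force: 10.0
```

Request:
step_arm(
  motion=[
    [0, 0, 0, 0, 0, 0.004, 0.65],
    [0, 0, 0, 0, 0, 0, 0.65],
  ],
)

```text
time: 44.85
ee_pos: [408.9, 239.5, 86.5]
tcp_rot: [0.707, 0.707, 0.0, 0.0]
force: [-0.7, -1.2, 1.8]
gripper_width: 0.718
grasp_force: 10.0
```

Contact again. A last nudge, then release, rise and check.

Request:
step_arm(
  motion=[
    [0, 0, 0, 0, 0, 0.003, 0.65],
    [0, 0, 0, 0, 0, 0, 0.65],
    [0, 0, 0, 0, 0, 0, 0.74],
    [0, 0, 0, 0, 0, 0, 0.78],
    [0, 0, 0, 0, 0, 0, 0.85],
    [0, 0, 0, 0, 0, 0, 1],
    [0, 0, 0, 0, 0, -0.05, 1],
    [0, 0, 0, 0, 0, -0.2, 1],
    [0, 0, 0, 0, 0, -0.25, 1],
    [0, 0, 0, 0, 0, -0.25, 1],
    [0, 0, 0, 0, 0, -0.25, 1],
    [0, 0, 0, 0, 0, 0, 1],
    [0, 0, 0, 0, 0, 0, 1],
  ],
)

```text
time: 46.48
ee_pos: [408.6, 239.3, 235.4]
tcp_rot: [0.707, 0.707, -0.0, -0.0]
force: [-0.5, 0.2, 0.2]
gripper_width: 1.002
grasp_force: 0.0
```

```bash
python3 - <<'E'
from h import *
s,p,R=st(); print(s["time"],p.round(1)); c,im=shot("w18"); lid(im,c,(409.5,240,126),68)
u=proj(c,(409.5,240,126)).round().astype(int); print(u)
print(im[140:165,u[0],0]); print(im[u[1]-6,218:240,0],im[u[1]-6,270:295,0])
for r in (150.5,151.5,152.5,153.5): print(r,(ray(c,(u[0],r),126)[1]-34).round(1))
for q in (254,255,256,257): print(q,ray(c,(q,u[1]),126)[0].round(1))
a=cams.read_camera("scene"); cv2.imwrite("pics/s19.png",cv2.resize(a[130:290,110:370],None,fx=3,fy=3))
E
```

```text
46.475 [408.6 239.3 235.4]
lid px 256.2 179.6 r 29.2 exp 30.1 world [410.  242.6 126. ]
[256 182]
[ 91  90  88  90 125 137 139 141 139 143  89 121 151 155 154 155 151 153
 152 154 152 153 152 151 146]
[ 43  38  39  40  39  34  36  34  44 115 154 162 157 158 160 157 163 161
 161 162 162 164] [170 168 167 169 170 170 173 168 171 171 168 165 168 167 168 157 103  82
  82  84  80  82  83  80  78]
150.5 241.2
151.5 240.2
152.5 239.1
153.5 238.0
254 407.5
255 408.6
256 409.8
257 410.9
```

View pics/s19.png

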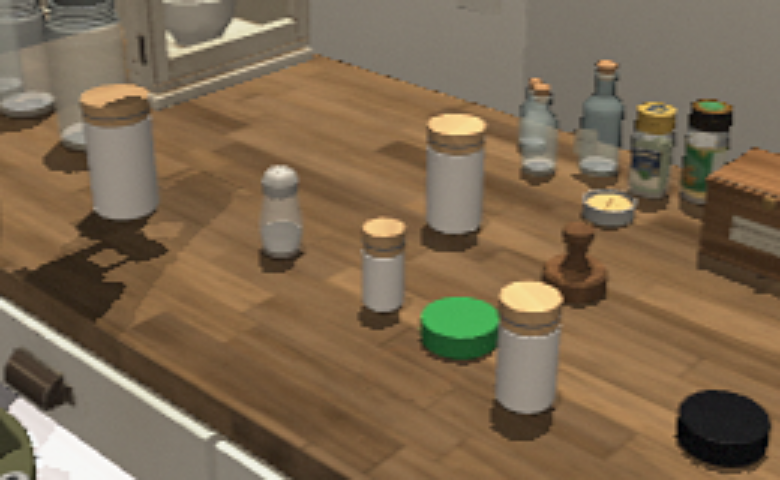

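The scene crop shows all four lids flat on their jars, with the shaker, stamp and look-alikes untouched. One last settled look at the smallest lid, because the arm was still moving at its earlier check.

Request:
step_arm(
  motion=[
    [0, 0, 0, -0.12, 0.014, 0, 1],
    [0, 0, 0, -0.25, 0.028, 0, 1],
    [0, 0, 0, -0.32, 0.036, 0, 1],
    [0, 0, 0, -0.32, 0.036, 0, 1],
    [0, 0, 0, -0.32, 0.036, 0.05, 1],
    [0, 0, 0, -0.32, 0.036, 0.05, 1],
    [0, 0, 0, -0.32, 0.036, 0.05, 1],
    [0, 0, 0, -0.17, 0.02, 0.03, 1],
    [0, 0, 0, -0.075, 0.008, 0, 1],
    [0, 0, 0, 0, 0, 0, 1],
    [0, 0, 0, 0, 0, 0, 1],
    [0, 0, 0, 0, 0, 0, 1],
  ],
)

```text
time: 48.08
ee_pos: [446.1, -92.1, 209.1]
tcp_rot: [0.707, 0.707, 0.0, 0.0]
force: [-0.1, -0.1, 0.0]
gripper_width: 1.003
grasp_force: 0.0
```

```bash
python3 - <<'E'
from h import *
s,p,R=st(); print(s["time"],p.round(1),s["tcp_rot"].round(4)); c,im=shot("w20"); lid(im,c,(446,-93,78),38)
u=proj(c,(446,-93,78)).round().astype(int); print(u)
print(im[152:175,u[0],0]); print(im[u[1]-5,230:250,0],im[u[1]-5,262:282,0])
for r in (164.5,165.5,166.5,167.5,168.5): print(r,(ray(c,(u[0],r),78)[1]-19).round(1))
for q in (253,254,255,256,257): print(q,ray(c,(q,u[1]),78)[0].round(1))
E
```

```text
48.075 [446.1 -92.1 209.1] [7.070e-01 7.073e-01 1.000e-04 1.000e-04]
lid px 254.0 173.5 r 12.8 exp 15.8 world [445.1 -85.6  78. ]
[255 180]
[106 105 106 104 105 107 130 130 130 134 117  67 110 151 152 152 151 148
 149 149 151 145 146]
[ 36  33  40  38  36  41  36  34  38  44  78  97 133 146 147 149 149 146
 151 146] [140 137 137 138 139 139 139 135 122 123  94  84  85  76  68  64  66  68
  65  70]
164.5 -93.7
165.5 -94.9
166.5 -96.1
167.5 -97.3
168.5 -98.5
253 443.9
254 445.1
255 446.3
256 447.5
257 448.7
```

```bash
python3 -c "
from bench import workorder; print(workorder.sign_off())"
```

```text
the job is handed in; nothing more can be done
None
```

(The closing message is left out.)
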